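# Hold back the tape dispenser's tensioner for a roll change

### The arm

A 6-joint arm with a two-finger parallel gripper is mounted at the origin on a cart in front of the work surface, level with it; the furniture and walls round the work are solid. World frame = base frame: x ahead of the robot, y to its left, z up, the work surface at z = 0. Lengths are in m, angles in rad, forces in N, time in s.
With the tool pointing down it reaches from about 0.3 to 0.875 m from the base axis. Payload 6.4 kg.
Tool frame: the origin (TCP) lies between the finger pads; the fingertips stand ctrl.tip_extent ahead of it and the grasp point (between the pads) is the TCP (ctrl.tip_extent is the distance from the TCP to the fingertips, in m); z points along the fingers, y is the line along which they close (so a half turn about z gives the same grasp; the last joint's range is limited). The gripper opens to 85 mm and grips with 20 to 120 N. Pads are 22 mm wide; open, the fingers measure 114 mm over their backs; the gripper's body (76 mm by 85 mm) begins 54 mm behind the grasp point. The pads swing forward as they close: fully open they stand 13 mm farther back than shut.
Start: joints at [-1.493, 0.181, 1.607, -0, 1.354, -0.206], TCP at [0.161, -0.552, 0.214] pointing down, gripper open.
Joint ranges: [-2.99, 2.99], [-0.89, 2.07], [0.3, 2.58], [-1.14, 4.28], [0, 2.63], [-3.12, 3.12]. Speed limits (rad/s): [2.57, 2.57, 3.01, 3.14, 3.14, 3.14].

### API

Orientations are given as a unit quaternion [w, x, y, z].
In Python, from bench import ctrl gives the robot as it stands.
- The arm moves only by the tool send_rows, never from a script. Its arguments are lists of equal length, an entry for each row: "dr": the turn, a rotation vector about the tool's x, y, z in units of 6 degrees (1.0 is 6 degrees), a list of three; "xyz": the shift along the tool's x, y, z in cm, a list of three; "jaw": the opening in per cent of the stroke, from 0 (shut) to 100 (fully open). In form: {"dr": [[wx, wy, wz], ...], "xyz": [[dx, dy, dz], ...], "jaw": [jaw, ...]}. A call has exactly 8 rows; each row is the pose to reach, as a shift and turn from the pose commanded when the call began, along the tool's axes at that moment; what a row does not reach only later rows make up. A row lasts 1/8 s, in which the tool goes at most 62.5 mm and 10.7 degrees, less where a joint would pass 70% of its speed; a pose out of reach is approached as far as the arm can. A call with a gripper value outside its range is refused whole. The fingers move at their own pace and stop on an object; the grip force is fixed at half the most. Time passes only in rows, so rows that repeat a pose let the fingers close, or fill a call up. It gives the time, the measured TCP pose, the force, the opening and the grip force at its end, in the units of the state.
- ctrl.get_obs(): the state, without advancing time (a new reading comes with each control period).
- ctrl.camera(name): name is "scene" or "top"; returns the picture (384x512x3 uint8, red, green, blue); there is no depth.
- ctrl.calibration(name): a dict with "camera_matrix" (3x3 intrinsics, pixels), "world_from_camera" (4x4, takes a point from camera to world coordinates). Camera axes: x right, y up, looking along -z (the intrinsics and any distortion apply to the point x, -y, -z); pixel columns grow to the right and rows downward; lengths in m; the calibration is good to about 2 mm. A picture is of the moment at which its call begins. calibration takes no time and is no camera call.
- ctrl.hand_in(): hands the job in; it is judged then, once.
The state is a dict: "time_s": time; "q": joint angles; "dq": joint speeds; "joint_efforts": joint torques, N m; "eef_pos": TCP position; "eef_rot": TCP orientation; "wrist_force": force on the tool from outside, world axes, zero at the start; "torque": the same for the moment, N m; "opening": opening from 0.0 (shut) to 1.0 (fully open); "grasp_force": force on a finger pad.
Only numpy, scipy, OpenCV 4.12 (cv2) and the standard library are available. Lean on these libraries where they do the work, as an engineer would, in place of code of your own. Each camera call takes 0.05 s, during which the arm holds its last target. There are 200 camera calls.

### The job

The tape roll is about to be changed by a colleague: slide the pawl slider fully home towards the arm's pivot first, while the tensioner arm is still at rest. Then push the sprung tensioner arm back, off the roll and past its ratchet click, close to or against its rubber back stop. Finish while holding it there against its spring, clear of the pawl, do not let go of it, and leave the shaker, jar and ramekin standing round the dispenser where they are.

Things in the scene. Friction and masses are not known exactly. Their poses are not given: they have to be found in the camera images.
- dispenser: Low tape dispenser, fixed: base plate 210 x 330 mm, top 10 mm above the table. Origin: centre of its underside, on the table; x away from the robot when not turned, y to the left, z up. Tape roll (96 mm across, top 35 mm up) at x=20, y=105 mm; tear bar 39 mm high at x=-94, y=70 to 140 mm. All but the two posts is below 48 mm.
- pivot (a point): Vertical pivot axis of the tensioner arm, at table height: dispenser x=60, y=-15 mm. The boss on it is 18 mm across, 47 mm high.
- back_stop (a point): Centre, at table height, of the upright rubber back stop that the arm's side comes up against: 20 mm across, 34 mm high.
- tensioner (a joint): Tensioner arm, rad: 0 at rest on the tape roll, grows counter-clockwise seen from above as it is pushed back, 0.80 at the back stop. A spring drives it to 0: 4.5 N at the post at rest, 8 N at the stop. With the slider home its tooth rides over the pawl from about 0.13 and clicks past at about 0.48 (1 to 3 N more); let go after that, it would fall back only on to the pawl, at about 0.49.
- post (a point): Middle of the upright round black grip post at the end of the tensioner arm, above the idler roller: 18 mm in diameter, free from 38 to 92 mm above the table; this point is on its axis, 65 mm above the table, 120 mm from the pivot axis. The collar under it is 26 mm across.
- slider (a joint): Position of the pawl slider, m: 0 is fully out, 0.025 is fully home (stop) towards the pivot, along the dispenser's +y. It starts out, at 0 to 0.006, stays where it is left and takes about 11 N to move.
- slider_post (a point): Middle of the upright round black post of the pawl slider: 16 mm in diameter, free from 31 to 83 mm above the table; this point is on its axis, 60 mm above the table. It moves along the dispenser's +y when slid home.
- pawl (a joint): Retraction of the sprung pawl in its slider, m: 0 fully out; 0.004 to 0.006 while the tooth is riding over it; back to 0 after the click.
- salt_shaker: Glass salt shaker, 44 mm across, 90 mm high, origin under its centre; a bystander.
- spice_jar: Spice jar with dark cap, 45 mm across, 105 mm high, origin under its centre; a bystander. Shaker and jar may have swapped places.
- ramekin: White ramekin, 109 mm across, 48 mm high, origin under its centre; a bystander.

How it is judged:
On the way, in this order (a step that is already met when the one before it is completed fails the run):
1. the pawl slider is home while the tensioner arm is still at rest (value of joint slider above 0.022 m and value of joint tensioner below 0.1 rad), for 0.2 s.
2. the arm's tooth is riding over the pawl (value of joint pawl above 0.0012 m and value of joint slider above 0.02 m).
3. the arm is past the click and the pawl has sprung out behind its tooth (value of joint tensioner above 0.55 rad and value of joint pawl below 0.002 m), for 0.2 s.
At the end, for the whole second after the job is handed in: The fingers still hold the arm still (joint above 0.62 rad, contact force above 2 N), well clear of the pawl, which is out (under 2 mm) with its slider home (above 20 mm); shaker, jar and ramekin within 30 mm of where they stood (value of joint tensioner above 0.62 rad and velocity of joint tensioner between -0.1 and 0.1 rad/s and value of joint slider above 0.02 m and value of joint pawl below 0.002 m and contact force between the fingers and tensioner above 2 N and distance of each of salt_shaker, spice_jar, ramekin from where it was at the start of the episode below 0.03 m); the arm keeps its last pose, push and grip.
It fails at once if a bystander was disturbed: moved more than 40 mm or tipped (distance of any of salt_shaker, spice_jar, ramekin from where it was at the start of the episode above 0.04 m or angle between any of salt_shaker, spice_jar, ramekin's own z axis and vertical above 0.5 rad).
It also fails if it takes over 48 s, if anything falls off the work surface, if the arm or the gripper's body presses on something with over 40 N, if the wrist force passes 120 N, or if a joint passes its speed limit or range.

## Working session

There is one attempt and no reset: what is moved stays moved. The work goes in short steps, Python scripts to look and compute and a tool call to move; the robot and the scene stay as the last step left them, time stands still between calls to the robot, and variables do not carry over. Pictures are saved under pics/ and viewed, at most 10 in all, crops included, and the job is handed in when it is done.

Besides the shell and the picture viewer there is one more tool, called after "Request:" as name(argument=value, ...) on one line, values as JSON. send_rows: Moves the arm, as the interface text tells. Its arguments: {"type":"object","properties":{"dr":{"type":"array","items":{"type":"array","items":{"type":"number"}}},"xyz":{"type":"array","items":{"type":"array","items":{"type":"number"}}},"jaw":{"type":"array","items":{"type":"number"}}},"required":["dr","xyz","jaw"]}

```bash
mkdir -p pics; python3 - <<'E'
from bench import ctrl
import cv2
for n in("scene","top"):
    im=ctrl.camera(n); cv2.imwrite(f"pics/{n}0.png",im[:,:,::-1]); c=ctrl.calibration(n); print(c["camera_matrix"],c["world_from_camera"])
o=ctrl.get_obs(); print(o, ctrl.tip_extent)
E
```

```text
[[469.52036402   0.         249.883707  ]
 [  0.         469.52036402 191.35299449]
 [  0.           0.           1.        ]] [[-0.58429611  0.32956307 -0.74161057 -0.53980675]
 [-0.81139731 -0.22006987  0.54148283  0.86451608]
 [ 0.0152466   0.91812714  0.39599255  0.65882339]
 [ 0.          0.          0.          1.        ]]
[[455.43094439   0.         251.83531626]
 [  0.         455.43094439 193.36715231]
 [  0.           0.           1.        ]] [[ 0.00635869  0.98118627 -0.19295874  0.29905269]
 [-0.99987884  0.00898026  0.01271459  0.07271284]
 [ 0.0142082   0.19285451  0.98112449  1.42297249]
 [ 0.          0.          0.          1.        ]]
{'time_s': 0.1, 'q': array([-1.49328197e+00,  1.81462674e-01,  1.60790671e+00,  9.71293627e-06,
        1.35377012e+00, -2.06307651e-01]), 'dq': array([ 0.00019966, -0.00123547, -0.00092563,  0.00081258, -0.00132068,
       -0.00018287]), 'joint_efforts': array([ 4.45620117e-04, -4.45875549e+01, -3.52238417e+01, -2.54955039e-04,
        4.14811875e-03,  1.25956649e-05]), 'eef_pos': array([ 0.16099063, -0.55146978,  0.21307717]), 'eef_rot': array([-7.71512937e-04,  9.89947373e-01,  1.41434083e-01,  5.45032231e-05]), 'wrist_force': array([ 0.07898421, -0.35498927, -0.59922948]), 'torque': array([-0.02189204,  0.01669304, -0.02483249]), 'grasp_force': 0.0, 'opening': 1.0026801171085844} 0.019
```

View pics/top0.png

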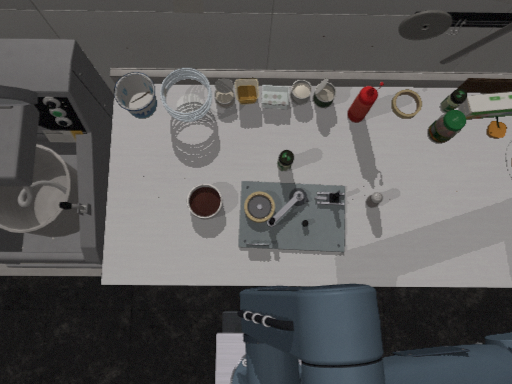

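View pics/scene0.png

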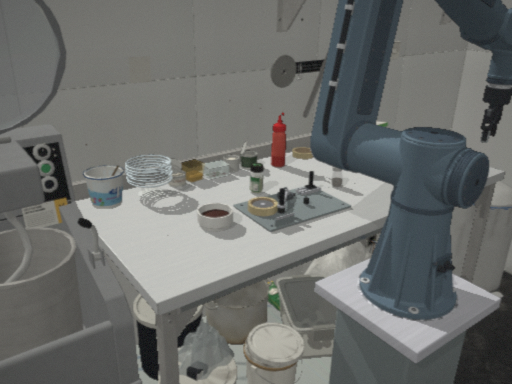

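The top view shows the dispenser almost unturned, with the roll at (260,207), arm from pivot (299,197) to post (272,221), and the slider near (335,198). The jar is at (286,158), shaker at (374,200) and ramekin at (205,202). I'll enlarge it.

```bash
cat > h.py <<'E'
import numpy as np, cv2
from bench import ctrl
def ray(n,u,v,z):
    c=ctrl.calibration(n);K=c["camera_matrix"];T=c["world_from_camera"]
    d=np.linalg.inv(K)@[u,v,1]; d=T[:3,:3]@[d[0],-d[1],-d[2]]; o=T[:3,3]
    return o+d*(z-o[2])/d[2]
def proj(n,p):
    c=ctrl.calibration(n);K=c["camera_matrix"];T=c["world_from_camera"]
    q=T[:3,:3].T@(np.array(p)-T[:3,3]); q=K@[q[0],-q[1],-q[2]]; return q[:2]/q[2]
def crop(n,u0,v0,w,h,s,f):
    im=ctrl.camera(n)[v0:v0+h,u0:u0+w,::-1]
    cv2.imwrite(f,cv2.resize(im,None,fx=s,fy=s,interpolation=cv2.INTER_CUBIC))
E
python3 - <<'E'
from h import *
crop("top",230,140,160,116,5,"pics/top1.png")
crop("scene",225,155,140,80,5.7,"pics/sc1.png")
E
```

```text
(no output)
```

View pics/top1.png

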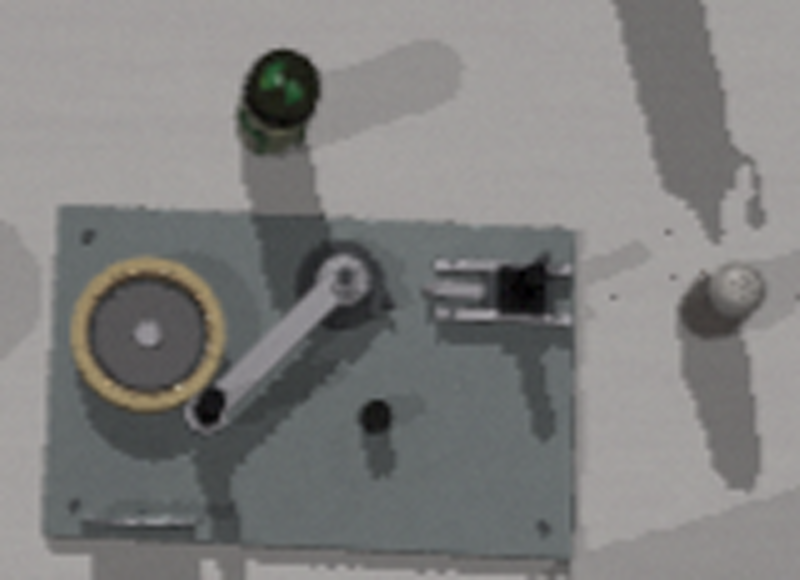

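View pics/sc1.png

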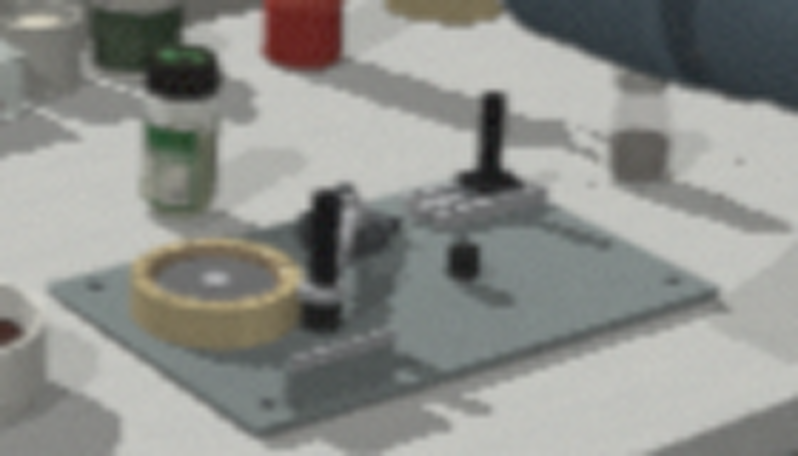

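```bash
python3 - <<'E'
from h import *
t=lambda x,y:(230+(x+.5)/5-.5,140+(y+.5)/5-.5)
s=lambda x,y:(225+(x+.5)/5.7-.5,155+(y+.5)/5.7-.5)
P={"roll":(147,333,.035),"boss":(346,279,.047),"TL":(60,205,.01),"TR":(578,231,.01),"BR":(575,556,.01),"BL":(46,538,.01),
"post_top":(210,400,.092),"stop_top":(376,413,.034),"slpost_top":(543,262,.083),"jarcap":(284,88,.105),"shaker_top":(740,288,.09)}
for k,(x,y,z) in P.items(): print(k,ray("top",*t(x,y),z).round(4))
S={"roll":(215,278,.035),"post_top":(327,195,.092),"slpost_top":(494,97,.083),"slpost_base":(489,178,.033),"stop_top":(465,245,.034),"jarbase":(180,200,0),"shakerbase":(640,170,0)}
for k,(x,y,z) in S.items(): print("s",k,ray("scene",*s(x,y),z).round(4))
print("ram",ray("top",205,201,.048))
E
```

```text
roll [0.5318 0.0323 0.035 ]
boss [ 0.5646 -0.0899  0.047 ]
TL [0.618  0.0872 0.01  ]
TR [ 0.6042 -0.2425  0.01  ]
BR [ 0.3984 -0.2338  0.01  ]
BL [0.4071 0.0936 0.01  ]
post_top [ 0.4826 -0.0033  0.092 ]
stop_top [ 0.4833 -0.1088  0.034 ]
slpost_top [ 0.5692 -0.2045  0.083 ]
jarcap [ 0.6698 -0.0474  0.105 ]
shaker_top [ 0.553  -0.3207  0.09  ]
s roll [0.5286 0.0349 0.035 ]
s post_top [ 0.4828 -0.0049  0.092 ]
s slpost_top [ 0.5605 -0.1997  0.083 ]
s slpost_base [ 0.5548 -0.1948  0.033 ]
s stop_top [ 0.4862 -0.1132  0.034 ]
s jarbase [ 0.6938 -0.0639  0.    ]
s shakerbase [ 0.5679 -0.3418  0.    ]
ram [0.54433471 0.19818456 0.048     ]
```

```bash
cat >> h.py <<'E'
from scipy.spatial.transform import Rotation as Ro
def go(x,y,z,phi):
    "tool-frame shift (cm) and turn (6deg units) to target; tool x=(cos phi,sin phi), z down"
    o=ctrl.get_obs(); w,a,b,c=o["eef_rot"]; R=Ro.from_quat([a,b,c,w])
    T=Ro.from_matrix([[np.cos(phi),np.sin(phi),0],[np.sin(phi),-np.cos(phi),0],[0,0,-1]])
    print("xyz",(R.inv().apply(np.array([x,y,z])-o["eef_pos"])*100).round(2),"dr",(np.degrees((R.inv()*T).as_rotvec())/6).round(2))
E
python3 - <<'E'
from h import *
go(.5615,-.2005,.16,1.535)
E
```

```text
xyz [ 48.28 -22.49   5.37] dr [-1.000e-02 -1.000e-02 -1.195e+01]
```

Request:
send_rows(dr=[[0,0,-1],[0,0,-2.5],[0,0,-4],[0,0,-5.5],[0,0,-7],[0,0,-8.5],[0,0,-10],[0,0,-11.95]], xyz=[[5,-2.3,0],[10,-4.7,0],[15,-7,0],[20,-9.3,0.5],[25,-11.6,1],[30,-14,1.5],[35,-16.3,2],[40,-18.6,2.5]], jaw=[80,80,80,80,80,80,80,80])

```text
time_s: 1.2
eef_pos: [0.4941, -0.26, 0.1887]
eef_rot: [0.0, 0.723, 0.691, -0.0]
wrist_force: [0.7, -1.0, -0.5]
opening: 0.8
grasp_force: 0.0
```

```bash
python3 - <<'E'
from h import *
go(.5615,-.2005,.16,1.535)
E
```

```text
xyz [6.26 6.45 2.87] dr [ 0.   0.  -0.1]
```

Request:
send_rows(dr=[[0,0,-0.1],[0,0,-0.1],[0,0,-0.1],[0,0,-0.1],[0,0,-0.1],[0,0,-0.1],[0,0,-0.1],[0,0,-0.1]], xyz=[[2,2,1],[4,4,2],[5.5,5.5,2.5],[6.3,6.4,2.9],[6.3,6.4,2.9],[6.3,6.4,2.9],[6.3,6.4,2.9],[6.3,6.4,2.9]], jaw=[80,80,80,80,80,80,80,80])

```text
time_s: 2.2
eef_pos: [0.5599, -0.2024, 0.1602]
eef_rot: [0.0, 0.722, 0.692, 0.0]
wrist_force: [0.1, 0.1, -0.1]
opening: 0.802
grasp_force: 0.0
```

```bash
python3 - <<'E'
from h import *
go(.5615,-.2005,.062,1.535)
crop("scene",265,130,120,90,6,"pics/sc2.png")
print(proj("scene",[.5615,-.2005,.083]),proj("scene",[.5615,-.2005,.141]))
E
```

```text
xyz [0.2  0.15 9.82] dr [ 0.    0.   -0.07]
[311.23814968 171.47446365] [312.37945721 155.54738264]
```

View pics/sc2.png

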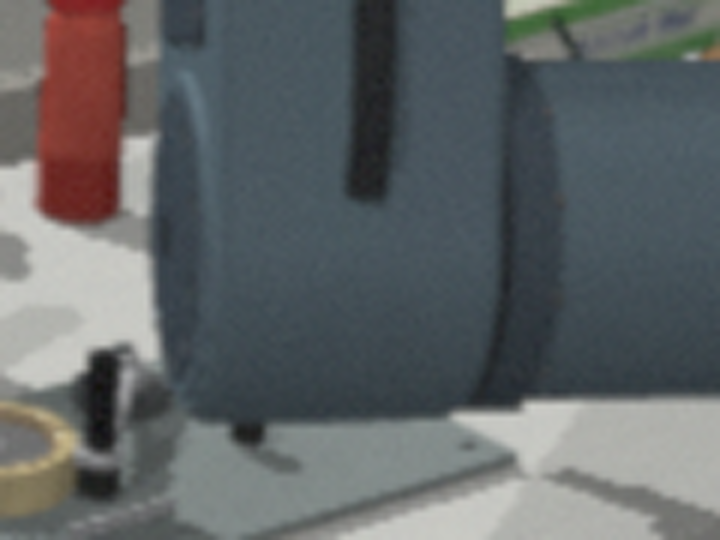

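The forearm hides the slider from the scene camera. The opening leaves enough margin, so I'll descend and close.

Request:
send_rows(dr=[[0,0,0],[0,0,0],[0,0,0],[0,0,0],[0,0,0],[0,0,0],[0,0,0],[0,0,0]], xyz=[[0.2,0.15,2],[0.2,0.15,4],[0.2,0.15,6],[0.2,0.15,7.5],[0.2,0.15,9],[0.2,0.15,9.8],[0.2,0.15,9.8],[0.2,0.15,9.8]], jaw=[80,80,80,80,80,80,80,80])

```text
time_s: 3.25
eef_pos: [0.5622, -0.2003, 0.0626]
eef_rot: [0.001, 0.722, 0.692, 0.0]
wrist_force: [-0.7, 0.3, -0.6]
opening: 0.801
grasp_force: 0.0
```

Request:
send_rows(dr=[[0,0,0],[0,0,0],[0,0,0],[0,0,0],[0,0,0],[0,0,0],[0,0,0],[0,0,0]], xyz=[[0,0,0],[0,0,0],[0,0,0],[0,0,0],[0,0,0],[0,0,0],[0,0,0],[0,0,0]], jaw=[40,30,20,10,0,0,0,0])

```text
time_s: 4.25
eef_pos: [0.562, -0.2, 0.0623]
eef_rot: [0.0, 0.722, 0.692, 0.0]
wrist_force: [-1.9, 1.5, 5.4]
opening: 0.128
grasp_force: 58.9
```

Request:
send_rows(dr=[[0,0,0],[0,0,0],[0,0,0],[0,0,0],[0,0,0],[0,0,0],[0,0,0],[0,0,0]], xyz=[[0.2,0,0],[0.4,0,0],[0.6,0,0],[0.8,0,0],[1,0,0],[1.2,0,0],[1.4,0,0],[1.5,0,0]], jaw=[0,0,0,0,0,0,0,0])

```text
time_s: 5.25
eef_pos: [0.5626, -0.188, 0.0624]
eef_rot: [0.002, 0.722, 0.692, -0.001]
wrist_force: [-1.0, -11.1, 2.9]
opening: 0.125
grasp_force: 58.6
```

Request:
send_rows(dr=[[0,0,0],[0,0,0],[0,0,0],[0,0,0],[0,0,0],[0,0,0],[0,0,0],[0,0,0]], xyz=[[0.2,0,0],[0.4,0,0],[0.6,0,0],[0.7,0,0],[0.8,0,0],[0.9,0,0],[1,0,0],[1,0,0]], jaw=[0,0,0,0,0,0,0,0])

```text
time_s: 6.25
eef_pos: [0.563, -0.1781, 0.0624]
eef_rot: [0.002, 0.722, 0.692, -0.001]
wrist_force: [-2.1, -10.0, 0.8]
opening: 0.126
grasp_force: 58.7
```

Request:
send_rows(dr=[[0,0,0],[0,0,0],[0,0,0],[0,0,0],[0,0,0],[0,0,0],[0,0,0],[0,0,0]], xyz=[[0.1,0,0],[0.2,0,0],[0.3,0,0],[0.4,0,0],[0.5,0,0],[0.6,0,0],[0.6,0,0],[0.6,0,0]], jaw=[0,0,0,0,0,0,0,0])

```text
time_s: 7.25
eef_pos: [0.5631, -0.1777, 0.0625]
eef_rot: [0.005, 0.722, 0.692, -0.004]
wrist_force: [-4.0, -29.1, -4.3]
opening: 0.126
grasp_force: 58.6
```

Slider travel ended with 29 N at the stop, so it is home. Release and lift.

Request:
send_rows(dr=[[0,0,0],[0,0,0],[0,0,0],[0,0,0],[0,0,0],[0,0,0],[0,0,0],[0,0,0]], xyz=[[-0.4,0,0],[-0.4,0,0],[-0.4,0,0],[-0.4,0,0],[-0.4,0,-2],[-0.4,0,-5],[-0.4,0,-9],[-0.4,0,-11]], jaw=[0,80,80,80,80,80,80,80])

```text
time_s: 8.25
eef_pos: [0.5644, -0.1733, 0.1763]
eef_rot: [0.002, 0.722, 0.692, 0.001]
wrist_force: [0.9, 0.3, -0.9]
opening: 0.799
grasp_force: 0.0
```

```bash
python3 - <<'E'
from h import *
crop("top",230,140,160,116,5,"pics/top2.png")
go(.4825,-.004,.17,2.73)
E
```

```text
xyz [16.63 -8.99  0.72] dr [  0.04   0.07 -11.46]
```

View pics/top2.png

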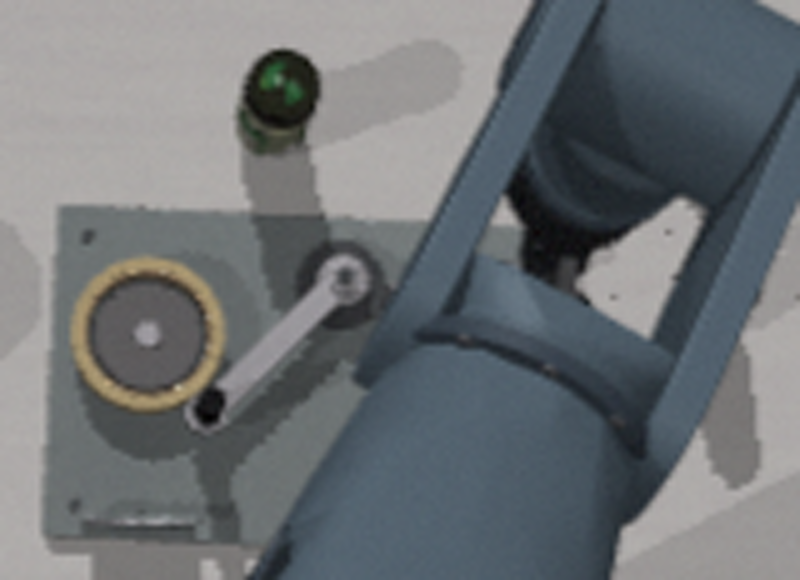

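Tensioner still at rest on the roll (post at crop (210,400)); the slider is hidden by the arm. I'll move over the post.

Request:
send_rows(dr=[[0,0,-1.4],[0,0,-2.8],[0,0,-4.3],[0,0,-5.8],[0,0,-7.3],[0,0,-8.8],[0,0,-10.2],[0,0,-11.45]], xyz=[[2,-1.1,0],[4,-2.2,0],[6.5,-3.5,0],[9,-4.9,0],[11.5,-6.2,0],[14,-7.6,0],[16,-8.6,0],[16.6,-9,0]], jaw=[80,80,80,80,80,80,80,80])

```text
time_s: 9.3
eef_pos: [0.4793, -0.0019, 0.1724]
eef_rot: [0.0, 0.202, 0.979, 0.0]
wrist_force: [0.4, -0.6, 0.3]
opening: 0.8
grasp_force: 0.0
```

```bash
python3 - <<'E'
from h import *
go(.4825,-.004,.066,2.73)
crop("top",230,140,160,116,5,"pics/top3.png")
E
```

```text
xyz [-0.38 -0.07 10.64] dr [0.   0.   0.04]
```

View pics/top3.png

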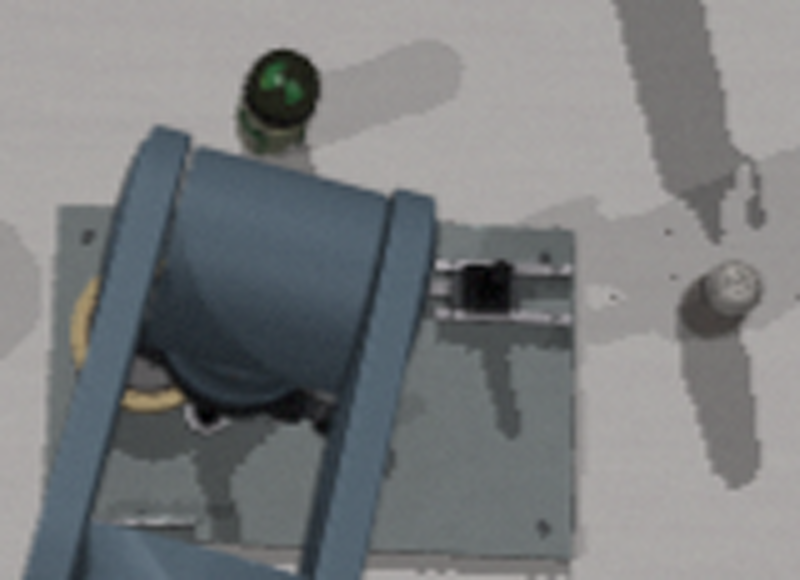

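The slider block moved from crop x≈520 to ≈485, about 22 mm, which matches being home. Descend onto the post and grip.

Request:
send_rows(dr=[[0,0,0],[0,0,0],[0,0,0],[0,0,0],[0,0,0],[0,0,0],[0,0,0],[0,0,0]], xyz=[[-0.4,-0.1,1],[-0.4,-0.1,3],[-0.4,-0.1,5],[-0.4,-0.1,7],[-0.4,-0.1,9],[-0.4,-0.1,10.4],[-0.4,-0.1,10.4],[-0.4,-0.1,10.4]], jaw=[80,80,80,80,80,80,80,80])

```text
time_s: 10.35
eef_pos: [0.4837, -0.0061, 0.0684]
eef_rot: [0.0, 0.206, 0.979, -0.0]
wrist_force: [0.5, 0.5, 1.5]
opening: 0.801
grasp_force: 0.0
```

Request:
send_rows(dr=[[0,0,0],[0,0,0],[0,0,0],[0,0,0],[0,0,0],[0,0,0],[0,0,0],[0,0,0]], xyz=[[0,0,0],[0,0,0],[0,0,0],[0,0,0],[0,0,0],[0,0,0],[0,0,0],[0,0,0]], jaw=[40,30,20,10,0,0,0,0])

```text
time_s: 11.35
eef_pos: [0.4837, -0.0052, 0.0685]
eef_rot: [0.001, 0.205, 0.979, 0.001]
wrist_force: [0.1, 5.9, 5.9]
opening: 0.166
grasp_force: 58.6
```

```bash
python3 - <<'E'
from h import *
o=ctrl.get_obs();p=o["eef_pos"][:2]; c=np.array([.5655,-.0905])
d=p-c; print(np.hypot(*d),np.degrees(np.arctan2(*d[::-1])))
w,a,b,q=o["eef_rot"];R=Ro.from_quat([a,b,q,w])
for t in np.arange(.1,.81,.1):
    m=np.array([[np.cos(t),-np.sin(t)],[np.sin(t),np.cos(t)]]); n=c+m@d
    print(t.round(2),n.round(4),(R.inv().apply([*(n-p),0])*100).round(2))
E
```

```text
0.11817977373732153 133.79807333211824
0.1 [ 0.4756 -0.0138] [ 0.4  -1.11 -0.  ]
0.2 [ 0.4684 -0.0232] [ 0.68 -2.26 -0.  ]
0.3 [ 0.4622 -0.0332] [ 0.85 -3.43 -0.01]
0.4 [ 0.4569 -0.0438] [ 0.9  -4.61 -0.01]
0.5 [ 0.4528 -0.0549] [ 0.83 -5.79 -0.01]
0.6 [ 0.4498 -0.0663] [ 0.65 -6.95 -0.01]
0.7 [ 0.448 -0.078] [ 0.35 -8.1  -0.01]
0.8 [ 0.4473 -0.0897] [-0.07 -9.2  -0.01]
```

Request:
send_rows(dr=[[0,0,0],[0,0,0],[0,0,0],[0,0,0],[0,0,0],[0,0,0],[0,0,0],[0,0,0]], xyz=[[0.2,-0.5,0],[0.4,-1.1,0],[0.55,-1.7,0],[0.68,-2.3,0],[0.78,-2.9,0],[0.85,-3.4,0],[0.85,-3.4,0],[0.85,-3.4,0]], jaw=[0,0,0,0,0,0,0,0])

```text
time_s: 12.35
eef_pos: [0.461, -0.0311, 0.0684]
eef_rot: [-0.001, 0.206, 0.979, 0.002]
wrist_force: [-11.1, 16.3, 16.5]
opening: 0.165
grasp_force: 60.1
```

Request:
send_rows(dr=[[0,0,0],[0,0,0],[0,0,0],[0,0,0],[0,0,0],[0,0,0],[0,0,0],[0,0,0]], xyz=[[0.2,-0.6,0],[0.2,-1.2,0],[0.18,-1.8,0],[0.13,-2.4,0],[0.05,-3,0],[-0.05,-3.6,0],[-0.18,-4.2,0],[-0.25,-4.5,0]], jaw=[0,0,0,0,0,0,0,0])

```text
time_s: 13.35
eef_pos: [0.4433, -0.0747, 0.0682]
eef_rot: [-0.003, 0.205, 0.979, 0.001]
wrist_force: [-10.7, 7.1, 18.2]
opening: 0.165
grasp_force: 61.1
```

```bash
python3 - <<'E'
from h import *
o=ctrl.get_obs();p=o["eef_pos"][:2]; d=p-np.array([.5655,-.0905])
print(np.hypot(*d),np.arctan2(*d[::-1])-np.radians(133.8))
E
```

```text
0.12320179843260723 0.6775618726977934
```

Request:
send_rows(dr=[[0,0,0],[0,0,0],[0,0,0],[0,0,0],[0,0,0],[0,0,0],[0,0,0],[0,0,0]], xyz=[[-0.05,-0.2,0],[-0.1,-0.4,0],[-0.2,-0.6,0],[-0.28,-0.8,0],[-0.36,-1,0],[-0.36,-1,0],[-0.36,-1,0],[-0.36,-1,0]], jaw=[0,0,0,0,0,0,0,0])

```text
time_s: 14.35
eef_pos: [0.4426, -0.0845, 0.0682]
eef_rot: [-0.003, 0.205, 0.979, 0.001]
wrist_force: [-11.6, 9.7, 19.3]
opening: 0.16
grasp_force: 61.2
```

```bash
python3 - <<'E'
from h import *
o=ctrl.get_obs();p=o["eef_pos"][:2]; d=p-np.array([.5655,-.0905])
print(np.hypot(*d),np.arctan2(*d[::-1])-np.radians(133.8))
crop("top",230,140,160,116,5,"pics/top4.png")
E
```

```text
0.12301750885008766 0.7572837963383772
```

View pics/top4.png

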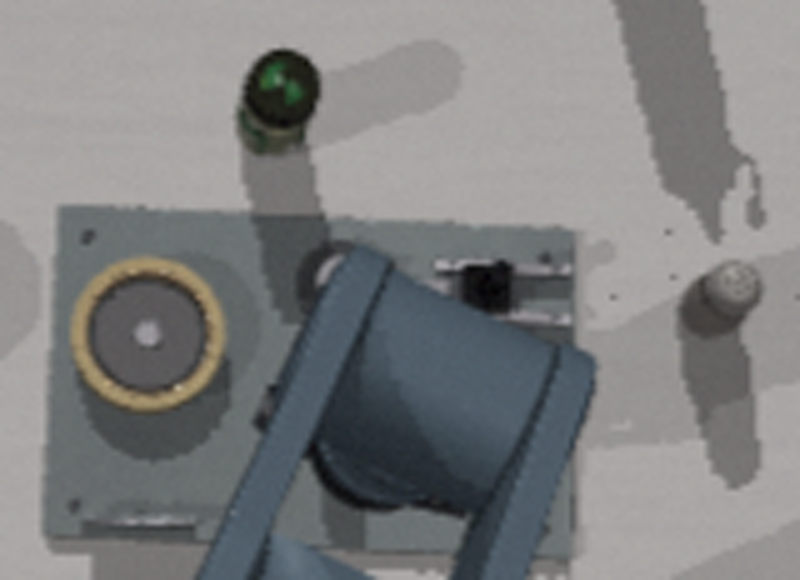

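The arm is off the roll at about 0.74 to 0.76 rad and still gripped. The slider block is home at (487,285), and the jar and shaker are unmoved. Handing in.

```bash
python3 -c "
from bench import ctrl
print(ctrl.hand_in())"
```

```text
the job is handed in; nothing more can be done
None
```

I slid the pawl slider home, pushed the tensioner arm past its click to about 0.75 rad, and handed the job in with the post still gripped; shaker and jar look unmoved, the ramekin was not rechecked, and no verdict came back.

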